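Sleeve the stop pin, then hold a glass plate flush on the tilted viewing stand

ROBOT

A 7-joint arm with a two-finger parallel gripper is mounted at the origin on the work surface. World frame = base frame: x ahead of the robot, y to its left, z up, the work surface at z = 0. Lengths are in m, angles in rad, forces in N, time in s.
With the tool pointing down it reaches from about 0.425 to 0.925 m from the base axis. Payload 6.8 kg.
Tool frame: the origin (TCP) lies midway between the tips of the shut fingers; the grasp point (between the pads) lies 19 mm behind it; z points along the fingers, y is the line along which they close (so a half turn about z gives the same grasp; the last joint's range is limited). The gripper opens to 88 mm and grips with 3 to 60 N. Pads are 20 mm wide; open, the fingers measure 115 mm over their backs; the gripper's body (75 mm by 178 mm) begins 61 mm behind the grasp point.
Start: joints at [1.147, 0.477, 0.022, 1.555, -0.011, 1.109, -0.083], TCP at [0.21, -0.642, 0.223] pointing down, gripper open.
Joint ranges: [-2.96, 2.96], [-0.34, 2.1], [-1.41, 1.46], [0.24, 2.44], [-1.37, 4.51], [0.17, 1.92], [-2.96, 2.96]. Speed limits (rad/s): [2.39, 2.39, 3.14, 3.14, 3.14, 3.14, 3.14].

INTERFACE

Orientations are given as a rotation vector (axis times angle).
In Python, from station import arm gives the robot as it stands. The module is installed in compiled form; this text tells all that it offers. Calls block until the motion is done:
- arm.reach(position, orientation): joint-space move of the TCP to a pose.
- arm.move_straight(position, ori=None, max_speed=0.15): straight line of the TCP; ori=None keeps the orientation; max_speed is the mean speed in m/s.
- arm.move_joints(angles): joint-space move.
- arm.gripper_to(opening): finger opening in m; the grip force is fixed at half the most; returns when the fingers have stopped.
- arm.dwell(seconds).
- arm.solve_ik(position, orientation): joint angles nearest the present ones, or None.
- arm.capture(name): name is "side" or "top"; returns a dict with "color" (400x640x3 uint8, red, green, blue), "K" (3x3 intrinsics, pixels), "k1" (the pictures are not rectified: a ray, as slopes to the right and down, at radius r is drawn at 1 + k1 r^2 times it, then the intrinsics apply), "rvec" (rotation vector, rad) and "tvec" (3), from world to camera coordinates, as OpenCV has them. Camera axes: x right, y down, z forward; pixel columns grow to the right and rows downward; lengths in m; the calibration is good to about 2 mm. A picture is of the moment at which its call begins. There is no depth.
A pose or a line that the arm cannot do raises arm.MotionError and nothing moves.
- arm.finish_job(): hands the job in; it is judged then, once.
Readings, each from a call of its own:
- arm.read_time(): time.
- arm.read_qpos(): joint angles.
- arm.read_dq(): joint speeds.
- arm.read_joint_efforts(): joint torques, N m.
- arm.read_tool_pos(): TCP position.
- arm.read_tool_rot(): TCP orientation.
- arm.read_contact_force(): force on the tool from outside, world axes, zero at the start.
- arm.read_torque(): the same for the moment, N m.
- arm.read_gripper_width(): finger opening in m.
- arm.read_finger_force(): force on a finger pad.
Only numpy, scipy, OpenCV 4.12 (cv2) and the standard library are available. Lean on these libraries where they do the work, as an engineer would, in place of code of your own. Each camera call takes 0.05 s, during which the arm holds its last target. There are 200 camera calls.

TASK

Make the viewing stand safe for glass and present a plate for its picture: first slip the plastic buffer sleeve over the stand's bare upright stop pin, all the way down to the foot, and let go of it. Then take the glass-plate carrier by its black handle bar, lay it centred, square and flush on the stand's sloping sprung face, handle towards the upper edge, and press the face down about half of its 12 mm spring travel, without touching the sleeve with the carrier. Finish while still gripping the carrier and holding it pressed flush like that; leave the other things on the table where they are, and do not crush the plate.

Things in the scene. Friction and masses are not known exactly. Their poses are not given: they have to be found in the camera images.
- stand: Viewing stand, fixed: grey housing 150 x 116 mm, 48 mm high; before it (-x, robot side) a steel foot plate 12 mm thick, 90 mm wide, out to x = -143 mm. Origin on the table, 15 mm in front of the housing's centre; x points away from the robot side, z up. Its bed is hinged along y at x = -60 mm, 54 mm up, and slopes up to +x at 0.2 to 0.45 rad; a friction hinge holds the angle.
- pin_seat (a point): Foot of the bare steel stop pin, on the foot plate's top, 12 mm above the table. The pin is upright, 12 mm in diameter, 60 mm high with a tapered top (4 mm), 45 mm in front of the hinge line; the housing's front face is 45 mm behind the pin's axis. Axes as the stand's.
- face_top (a point): Centre of the top surface of the sloping sprung face: an aluminium plate 132 mm (x, up the slope) by 100 mm (y) with a white window. z is its outward normal, x points up the slope (and away from the robot side), y is level. It lies 66 mm up the slope from the hinge line and 26 mm above the hinge line along the normal. It moves with the face when pressed.
- face (a joint): How far the sprung face is pressed in along its normal: 0 free, 0.012 m at the stop. The push needed is about 2 N to start it, then 1 N per mm (some 5 N at 3 mm, 8 N at 6 mm, 12 N at 10 mm); the carrier's own weight counts towards it but is not enough.
- carrier: Glass-plate carrier lying flat: aluminium frame with glass, 120 (x) x 90 (y) x 7 mm, 150 to 230 g. Origin: centre of its underside, z up. Black handle bar on top at x = +30 mm: 14 mm thick (x), 60 mm long (y), from 7 to 47 mm above the underside; grip it across the 14 mm, fingers closing along x. At the start +x points away from the robot within 0.5 rad.
- carrier_handle (a point): Middle of the top of the carrier's handle bar, 47 mm above the carrier's underside and 30 mm from its centre along x.
- sleeve: White plastic buffer sleeve, a thick tube standing upright on the table: outer diameter 36 mm, bore 15 mm, height 40 mm, 50 g. Origin at the centre of its underside.
- tape: Bystander: wide low paper ring (roll), diameter 76 mm, 19 mm high, origin at its underside.
- loupe: Bystander: black loupe, diameter 42 mm, 40 mm high, origin at its underside.
- brush: Bystander: dusting brush lying on the table.
- cards: Bystander: stack of index cards 75 x 125 x 22 mm, origin at its underside.
- weight: Bystander: steel paperweight, diameter 52 mm, 46 mm high, origin at its underside.
- filebox: Bystander: cardboard file box 100 x 140 x 70 mm, origin at its underside.
- potmug: Bystander: white cup, diameter 76 mm, 90 mm high, origin at its underside.
Mind the look-alikes: they are no part of the job. What is meant by the carrier is not pink, and is the smaller of those in its own colour. What is shaped like the sleeve but turquoise is not meant.

How it is judged:
On the way, in this order (a step that is already met when the one before it is completed fails the run):
1. the sleeve stands on the foot around the pin, let go (horizontal distance between sleeve and pin_seat below 0.006 m and z of sleeve in the frame of pin_seat between -0.004 and 0.004 m and angle between the z axis of sleeve and the z axis of pin_seat, either way round below 0.1 rad and contact force between the fingers and sleeve below 0.2 N), for 0.2 s.
2. the carrier is lifted clear, in the gripper (height (world z) of carrier above 0.04 m and contact force between the fingers and carrier above 1 N and contact force between carrier and stand below 0.1 N), for 0.1 s.
3. the carrier is held flush on the sprung face, which is pressed in (angle between the z axis of carrier and the z axis of face_top, either way round below 0.05 rad and angle between the x axis of carrier and the x axis of face_top, either way round below 0.17 rad and x of carrier in the frame of face_top between -0.018 and 0.018 m and y of carrier in the frame of face_top between -0.018 and 0.018 m and z of carrier in the frame of face_top between -0.004 and 0.004 m and x of carrier_handle in the frame of face_top above 0.005 m and value of joint face between 0.003 and 0.01 m and contact force between the fingers and carrier above 2 N and contact force between carrier and sleeve below 0.3 N), for 0.2 s.
At the end, for the whole second after the job is handed in: Sleeve let go, upright, within 4 mm of the foot, around the pin. Carrier still gripped (over 2 N) and at rest, flush (0.05 rad, 4 mm) on the face, centred within 18 mm, square within 0.17 rad, handle in the upper half, clear of the sleeve; face pressed in 3 to 10 mm (all of step 1 and all of step 3 and linear speed of each of carrier, sleeve below 0.02 m/s); the arm keeps its last pose, push and grip.
It fails at once if a bystander was shifted by more than 40 mm (distance of any of tape, loupe, brush, cards, weight, filebox, potmug from where it was at the start of the episode above 0.04 m).
It fails at once if the plate was crushed on the stand (over 60 N) (contact force between carrier and stand above 60 N).
It also fails if it takes over 58 s, if anything falls off the work surface, if the arm or the gripper's body presses on something with over 40 N, if the wrist force passes 120 N, or if a joint passes its speed limit or range.

## Working session

There is one attempt and no reset: what is moved stays moved. The work goes in short steps, each a Python script; the robot and the scene stay as the last script left them, time stands still between calls to the robot, and variables do not carry over. Pictures are saved under pics/ and viewed, at most 10 in all, crops included, and the job is handed in when it is done.

```bash
mkdir -p pics; ls; cat > h.py <<'E'
import numpy as np, cv2
from station import arm
from scipy.spatial.transform import Rotation as R
def snap(n,f):
    c=arm.capture(n); cv2.imwrite('pics/'+f,c['color'][:,:,::-1]); np.save('pics/'+f+'.npy',c,allow_pickle=True); return c
def cam(c):
    Rm=R.from_rotvec(np.ravel(c['rvec'])).as_matrix(); t=np.ravel(c['tvec']); return Rm,t,-Rm.T@t
def ray(c,uv):
    Rm,t,o=cam(c); K=c['K']; k=float(np.ravel(c['k1'])[0])
    p=cv2.undistortPoints(np.array([[uv]],float),K,np.array([k,0,0,0,0.]))[0,0]
    d=Rm.T@np.array([p[0],p[1],1]); return o,d/np.linalg.norm(d)
def onz(c,uv,z):
    o,d=ray(c,uv); return o+d*(z-o[2])/d[2]
def proj(c,P):
    return cv2.projectPoints(np.array(P,float).reshape(-1,1,3),np.ravel(c['rvec']),np.ravel(c['tvec']),c['K'],np.array([float(np.ravel(c['k1'])[0]),0,0,0,0.]))[0][:,0]
def load(f): return np.load('pics/'+f+'.npy',allow_pickle=True).item()
E
python3 - <<'E'
from h import *
for n in('top','side'):
    c=snap(n,n+'0.png'); print(n,c['K'].tolist(),c['k1'],cam(c)[2])
print(arm.read_tool_pos(),arm.read_tool_rot(),arm.read_time())
E
```

```text
pics
top [[429.9900426851954, 0.0, 324.8474757525232], [0.0, 429.9900426851954, 202.66800476177914], [0.0, 0.0, 1.0]] 0.04092313475035594 [ 0.30041959 -0.02344586  1.24967791]
side [[364.9619957312846, 0.0, 321.6393137075268], [0.0, 364.9619957312846, 205.9277361348253], [0.0, 0.0, 1.0]] -0.01564442226210869 [ 0.41782421 -0.75018218  0.79853243]
[ 0.20948857 -0.64110932  0.22180791] [-3.10095152e+00 -4.93782874e-01  5.21394410e-04] 0.1
```

View pics/top0.png

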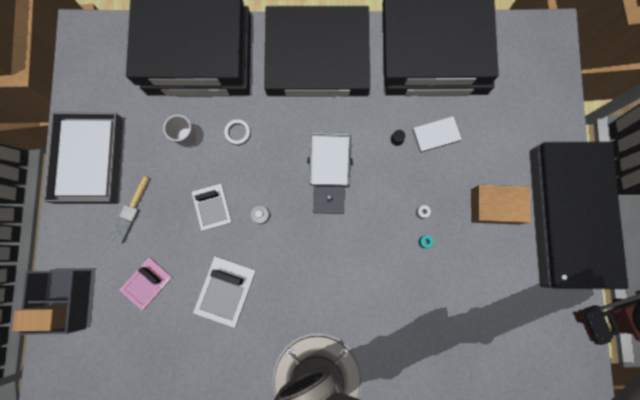

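View pics/side0.png

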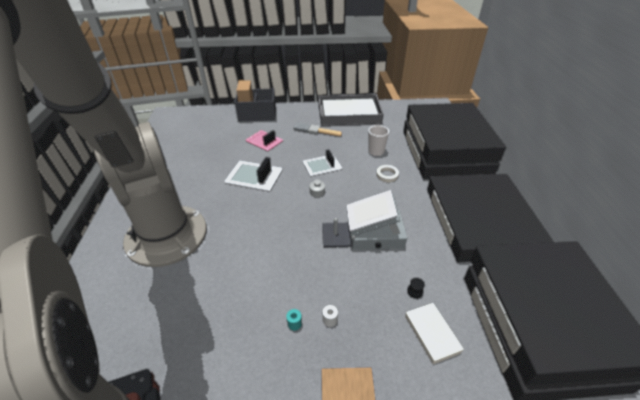

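The top view shows three carriers. The small silver one is at (211,207), a large silver one at (224,291) and a pink one at (146,284). The one meant is (211,207): not pink, and the smaller of the silver pair. Two rings are sleeve-shaped, white at (424,211) and turquoise at (427,242); the white one is meant. The stand is at (330,165) with its pin at about (329,199). I'll confirm this in one enlarged montage.

```bash
python3 - <<'E'
from h import *
t=load('top0.png')['color'][:,:,::-1]; s=load('side0.png')['color'][:,:,::-1]
def cr(im,x,y,w,h,W,H): return cv2.resize(im[y:y+h,x:x+w],(W,H),interpolation=cv2.INTER_CUBIC)
# carriers 4x? top row: carriers 100x75 (x4), stand 100x100 ; 
A=cr(t,180,175,80,60,400,300); B=cr(t,300,125,80,60*2,200,300)
C=cr(t,400,195,40,60,200,300); D=cr(s,310,180,107,80,400,300); E=cr(t,120,250,160,120,400,300)
cv2.imwrite('pics/m.png',np.vstack([np.hstack([A,B,C]),np.hstack([D,E])]))
E
```

```text
(no output)
```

View pics/m.png

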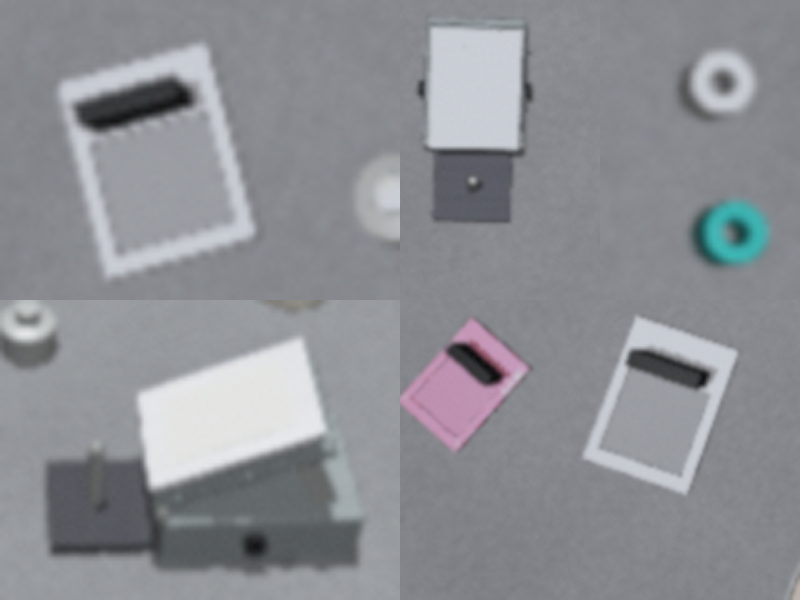

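The montage confirms it: the small silver carrier has its handle at the upper edge, the white ring is the sleeve, and the pin stands on the dark foot plate in front of the white-topped face. Now I'll measure.

```bash
cat > meas.py <<'E'
from h import *
def blob(c,box,f):
    x,y,w,h=box; im=cv2.cvtColor(c['color'],cv2.COLOR_RGB2HSV)[y:y+h,x:x+w].astype(int)
    m=f(im).astype(np.uint8)
    cs,_=cv2.findContours(m,cv2.RETR_EXTERNAL,cv2.CHAIN_APPROX_NONE); k=max(cs,key=cv2.contourArea)+np.array([x,y])
    return k
def quad(k): 
    b=cv2.boxPoints(cv2.minAreaRect(k)); return b
def tri(c1,u1,c2,u2):
    o1,d1=ray(c1,u1);o2,d2=ray(c2,u2)
    s=np.linalg.lstsq(np.c_[d1,-d2],o2-o1,rcond=None)[0]; a=o1+d1*s[0];b=o2+d2*s[1]; return (a+b)/2,np.linalg.norm(a-b)
E
python3 - <<'E'
from meas import *
np.set_printoptions(precision=4,suppress=True)
t=load('top0.png'); s=load('side0.png')
br=lambda im:(im[...,2]>165)&(im[...,1]<50)
k=blob(t,(405,200,40,25),br); (u,r)=cv2.minEnclosingCircle(k); print('sleeve',u,r,onz(t,u,.04))
k=blob(s,(315,300,30,30),br); print('sleeve side mask',cv2.boundingRect(k))
k=blob(t,(185,175,50,65),br); q=quad(k); print('carrier',q.tolist()); P=np.array([onz(t,p,.007) for p in q]); print(P,P.mean(0),[np.linalg.norm(P[i]-P[i-1]) for i in range(4)])
dk=lambda im:(im[...,2]<80)
k=blob(t,(305,184,50,35),dk); q=quad(k); print('foot',q.tolist()); P=np.array([onz(t,p,.012) for p in q]);print(P)
k=blob(t,(305,130,50,58),br); q=quad(k); print('face top',q.tolist())
k=blob(s,(335,180,75,60),lambda im:(im[...,2]>175)&(im[...,1]<30)); a=cv2.approxPolyDP(k,4,True)[:,0]; print('face side',a.tolist(),quad(k).tolist())
g=t['color'][190:206,320:338].mean(2).astype(int); print(g)
E
```

```text
sleeve (424.5, 210.77272033691406) 6.290923118591309 [ 0.4635 -0.3047  0.04  ]
sleeve side mask (322, 304, 17, 15)
carrier [[190.06219482421875, 191.0363006591797], [220.67877197265625, 182.9792938232422], [230.98965454101562, 222.16062927246094], [200.37307739257812, 230.21763610839844]]
[[0.5277 0.3717 0.007 ]
 [0.5517 0.2834 0.007 ]
 [0.4359 0.2496 0.007 ]
 [0.4128 0.3368 0.007 ]] [0.482  0.3104 0.007 ] [np.float64(0.12013476578312962), np.float64(0.09146908116451766), np.float64(0.12062414077226791), np.float64(0.09024696289828851)]
foot [[316.0, 185.0], [344.0, 185.0], [344.0, 186.0], [316.0, 186.0]]
[[ 0.5441  0.0032  0.012 ]
 [ 0.5439 -0.0788  0.012 ]
 [ 0.5409 -0.0788  0.012 ]
 [ 0.5411  0.0032  0.012 ]]
face top [[310.12109375, 183.00364685058594], [311.564208984375, 135.38072204589844], [348.318359375, 136.49449157714844], [346.875244140625, 184.11741638183594]]
face side [[391, 190], [347, 204], [350, 229], [397, 215]] [[342.1028747558594, 204.43121337890625], [390.6253967285156, 188.83468627929688], [398.8658752441406, 214.4716796875], [350.3433532714844, 230.068206787109
[... 505 characters left out ...]
 92  94  94  93  94  96]
 [ 95  95  95  95  95  94  91 118 155 156 122  87  84  90  94  94  94  94]
 [ 95  95  95  97  95  95  89  97 120 121  95  72  71  85  93  95  95  95]
 [ 97  95  96  95  96  93  86  80  80  80  69  61  69  85  93  96  96  96]
 [ 96  97  95  95  96  94  85  74  66  65  65  69  80  91  95  95  95  95]
 [ 95  97  97  97  96  96  91  79  71  69  76  84  91  94  96  96  94  95]
 [ 95  96  95  94  96  96  93  88  83  86  89  94  95  95  96  95  96  95]
 [ 95  95  93  93  93  93  93  93  92  92  93  93  94  95  95  95  94  94]
 [ 94  93  92  93  92  95  94  93  94  93  93  94  93  94  93  93  93  93]
 [ 94  96  94  95  94  95  96  95  95  94  94  94  95  96  92  95  95  94]]
```

```bash
python3 - <<'E'
from meas import *
np.set_printoptions(precision=4,suppress=True)
t=load('top0.png'); s=load('side0.png')
k=blob(t,(305,188,50,35),lambda im:(im[...,2]<116)); q=quad(k); print('foot',q.tolist()); P=np.array([onz(t,p,.012) for p in q]);print(P)
print('pin tip@.072',onz(t,(328.5,196.6),.072))
g=s['color'][:,:,:].mean(2).astype(int)[212:240,328:344]; print(g)
tq=[(310.12,183.0),(311.56,135.38),(348.3,136.5),(346.87,184.1)]
sq=[(347,204.5),(391,189.8),(397.4,215.2),(351,230)]
X=[]
for a,b in zip(tq,sq):
    p,e=tri(t,a,s,b); X.append(p); print(p,e)
X=np.array(X); print([np.linalg.norm(X[i]-X[i-1]) for i in range(4)])
for a,b in((0,1),(3,2)):
    d=X[b]-X[a]; print('slope',np.arctan2(d[2],np.hypot(d[0],d[1])),'yaw',np.arctan2(d[1],d[0]))
E
```

```text
foot [[313.0, 188.0], [344.0, 188.0], [344.0, 213.0], [313.0, 213.0]]
[[ 0.5352  0.012   0.012 ]
 [ 0.535  -0.0787  0.012 ]
 [ 0.4612 -0.0781  0.012 ]
 [ 0.4614  0.0119  0.012 ]]
pin tip@.072 [ 0.4994 -0.0328  0.072 ]
[[151 151 153 154 152 150 149 150 153 152 151 149 148 148 151 152]
 [151 150 151 151 152 151 150 150 151 151 150 148 148 151 151 152]
 [151 149 150 150 150 150 150 149 151 152 151 151 150 151 152 151]
 [150 149 151 151 149 149 149 151 150 151 152 151 151 151 151 152]
 [148 150 150 151 151 151 151 151 151 152 152 151 150 151 152 151]
 [147 149 149 152 149 151 152 159 157 151 150 151 152 153 151 152]
 [150 149 148 150 151 149 154 165 161 149 148 151 153 152 152 154]
 [150 150 149 149 149 145 145 155 151 139 143 151 150 152 152 153]
 [150 149 150 149 145 133 127 130 130 128 139 148 151 153 153 152]
 [146 146 145 146 138 121 107 107 110 117 132 143 144 146 145 147]
 [128 128 128 127 123 107  95  96  99 106 118 126 126 127 129 127]
 [105 106 104 105 102  93  91  94  97  97  99 104 103 104 104 104]
 [ 93  93  91  91  91  86  89  95  97  92  90  92  92  92  91  92]
 [ 88  90  
[... 713 characters left out ...]
 91  91  92]
 [ 90  89  89  88  90  89  90  85  77  80  87  89  91  90  91  90]
 [ 91  90  90  88  90  91  92  88  89  89  88  91  91  89  90  89]
 [ 89  90  89  89  88  90  91  91  91  91  92  91  92  91  89  90]
 [ 88  90  89  90  90  91  92  91  91  90  91  90  91  89  91  88]]
[0.5376 0.0183 0.0749] 0.00025614807051542666
[0.6581 0.0128 0.1292] 0.001273256795384497
[ 0.6553 -0.0865  0.1272] 0.0011783006939906414
[ 0.5355 -0.0839  0.0758] 0.0030915163504417033
[np.float64(0.10221779064432136), np.float64(0.13229182285645133), np.float64(0.09931732286833299), np.float64(0.13040168222873422)]
slope 0.4226930507592125 yaw -0.04523690172742076
slope 0.40554039327004104 yaw -0.0210366906426788
```

```bash
cat >> h.py <<'E'
YAW=-.03; TH=.414
CAR=np.array([.482,.3104]); CYAW=.287
def down(psi): return (R.from_euler('z',psi)*R.from_euler('x',np.pi)).as_rotvec()
def facerot():
    return R.from_euler('z',YAW)*R.from_euler('y',-TH)   # columns: face axes
def carrot(Rc,flip):  # tool orientation holding carrier with axes Rc: tool z=-zc, tool y=+-xc
    s=-1 if flip else 1
    y=s*Rc[:,0]; z=-Rc[:,2]; return R.from_matrix(np.c_[np.cross(y,z),y,z]).as_rotvec()
E
python3 - <<'E'
from meas import *
np.set_printoptions(precision=4,suppress=True)
t=load('top0.png'); s=load('side0.png')
print('pin',*tri(t,(328.5,196.6),s,(335.5,217.8)))
for psi in(YAW,YAW+np.pi): print('sl',psi,arm.solve_ik([.4635,-.3047,.01],down(psi)),arm.solve_ik([.4994,-.0328,.1],down(psi)))
Rc=R.from_euler('z',CYAW).as_matrix()
for f in(0,1):
    h=CAR+.03*Rc[:2,0]
    print('car',f,arm.solve_ik([*h,.012],carrot(Rc,f)))
    F=facerot().as_matrix(); c=np.array([.597,-.035,.103])
    print('face',f,arm.solve_ik(c+F@[.03,0,.011],carrot(F,f)),arm.solve_ik(c+F@[.03,0,.09],carrot(F,f)))
E
```

```text
pin [ 0.4994 -0.0328  0.0738] 0.0005226304552706329
sl -0.03 [ 0.5     0.5739 -0.0395  1.9903  0.0392  0.5781 -1.1668] [ 0.2288  0.3793 -0.346   2.0574  0.1885  0.7343 -1.8359]
sl 3.1115926535897933 [ 0.8998  0.6401 -0.5571  1.9623  0.5229  0.6847  1.5574] [ 0.5735  0.4684 -0.7781  2.0359  0.4516  0.8126  1.0711]
car 0 [ 0.0691  0.9124 -1.0618  1.8262  0.9493  1.0151 -1.1101]
face 0 [ 0.2708  0.3708 -0.3976  2.0889  0.5705  0.3418 -0.6079] [ 0.5937  0.2615 -0.7515  2.0794  0.4956  0.5019 -0.5268]
car 1 [ 0.1335  1.0071 -1.1967  1.8225  1.0604  1.1239  1.9675]
face 1 [-0.8632  0.5753  1.059   2.1562 -1.1963  0.5235 -2.1331] [-1.0881  0.4483  1.3082  2.1686 -0.914   0.5928 -2.3572]
```

```bash
python3 - <<'E'
from h import *
o=down(YAW)
arm.reach([.4635,-.3047,.13],o)
arm.move_straight([.4635,-.3047,.010])
arm.gripper_to(.03)
print(arm.read_gripper_width(),arm.read_finger_force(),arm.read_time())
arm.move_straight([.4635,-.3047,.13])
arm.move_straight([.4994,-.0328,.13],max_speed=.25)
print(arm.read_gripper_width(),arm.read_finger_force(),arm.read_tool_pos(),arm.read_time(),arm.read_contact_force())
a=snap('top','t1.png'); b=snap('side','s1.png')
A=cv2.resize(a['color'][150:250,280:380,::-1],(400,400),interpolation=2);B=cv2.resize(b['color'][150:250,285:385,::-1],(400,400),interpolation=2)
cv2.imwrite('pics/m1.png',np.hstack([A,B]))
E
```

```text
0.035169919832589776 29.999973317608237 3.5
0.03475350812493131 29.99965824186802 [ 0.49903084 -0.03410384  0.12976189] 5.7 [ 0.63415453 -0.33801013 -0.10605568]
```

View pics/m1.png

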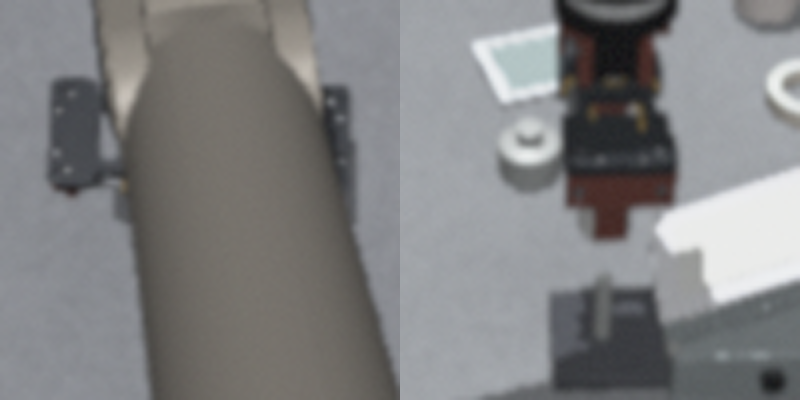

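Side view: the sleeve is in the gripper right above the pin tip at crop (603,280). I'll lower it in steps and watch the force.

```bash
python3 - <<'E'
from h import *
np.set_printoptions(precision=3,suppress=True)
arm.move_straight([.4998,-.0318,.088],max_speed=.1)
f0=arm.read_contact_force(); print('f0',f0,arm.read_tool_pos())
for z in(.080,.076,.072,.066,.058,.048,.036,.028,.024,.022,.021):
    arm.move_straight([.4998,-.0318,z],max_speed=.06)
    f=arm.read_contact_force()-f0; print(z,f,arm.read_tool_pos())
    if np.linalg.norm(f)>12: break
print(arm.read_time(),arm.read_finger_force(),arm.read_gripper_width())
snap('side','s2.png')
E
```

```text
f0 [ 0.407  0.055 -0.813] [ 0.5   -0.032  0.088]
0.08 [-0.606 -0.458 -0.017] [ 0.5   -0.032  0.08 ]
0.076 [-1.546 -0.06   0.267] [ 0.5   -0.032  0.076]
0.072 [-0.982 -0.236 -0.074] [ 0.5   -0.032  0.072]
0.066 [-0.433 -0.822 -0.163] [ 0.499 -0.032  0.065]
0.058 [-0.892 -1.669 -0.241] [ 0.499 -0.032  0.057]
0.048 [-1.075 -1.811 -0.569] [ 0.499 -0.032  0.047]
0.036 [-1.286 -1.58  -2.333] [ 0.499 -0.032  0.035]
0.028 [-1.337 -3.07  -1.156] [ 0.5   -0.032  0.028]
0.024 [-0.122 -2.605 -1.676] [ 0.5   -0.032  0.024]
0.022 [ 0.608 -3.637 -0.828] [ 0.5   -0.032  0.022]
0.021 [-2.611 -3.535 10.864] [ 0.5   -0.032  0.022]
9.3833 30.00154129229486 0.03505808901326219
```

```bash
python3 - <<'E'
from h import *
arm.gripper_to(.086)
p=arm.read_tool_pos(); arm.move_straight([p[0],p[1],.16],max_speed=.12)
Rc=R.from_euler('z',CYAW).as_matrix(); h=CAR+.03*Rc[:2,0]
arm.reach([*h,.13],carrot(Rc,0))
print(arm.read_tool_pos(),arm.read_qpos(),arm.read_time())
b=snap('side','s3.png'); a=snap('top','t3.png')
B=cv2.resize(b['color'][180:260,310:410,::-1],(400,320),interpolation=2);A=cv2.resize(a['color'][120:220,280:380,::-1],(320,320),interpolation=2)
C=cv2.resize(b['color'][130:210,250:350,::-1],(400,320),interpolation=2);
cv2.imwrite('pics/m3.png',np.vstack([np.hstack([B,A]),np.hstack([C,A*0])]))
E
```

```text
[0.51135976 0.31731396 0.12962227] [-0.20322321  0.53241213 -0.61028798  1.78741576  0.36982767  0.9391608
 -0.68700358] 12.9833
```

View pics/m3.png

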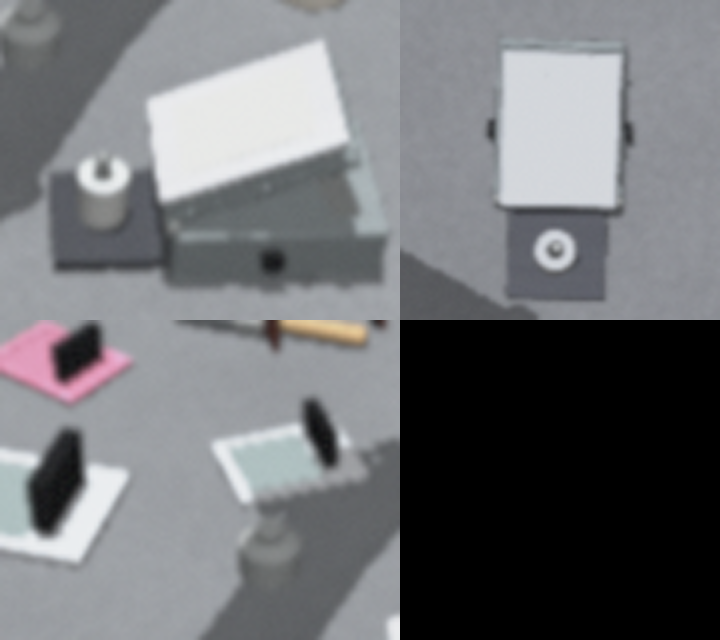

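The sleeve sits on the foot around the pin, crop (105,190) in the side view and (555,250) in the top view. The carrier is untouched. Next I grasp and lift it.

```bash
python3 - <<'E'
from h import *
np.set_printoptions(precision=4,suppress=True)
p=arm.read_tool_pos()
Rc=R.from_euler('z',CYAW).as_matrix(); h=CAR+.03*Rc[:2,0]
arm.move_straight([*h,.012],max_speed=.1); print(arm.read_tool_pos())
arm.gripper_to(.008); print(arm.read_gripper_width(),arm.read_finger_force(),arm.read_contact_force())
arm.move_straight([*h,.20],max_speed=.12)
F=facerot().as_matrix(); c=np.array([.5966,-.0348,.103])
tgt=c+F@[.03+.003,0,.011+.06]
q=arm.solve_ik(tgt,carrot(F,0)); print(tgt,q,arm.read_qpos(),arm.read_time(),arm.read_contact_force(),arm.read_gripper_width())
E
```

```text
[0.5112 0.3192 0.0127]
0.013988973061363201 29.99971479177475 [-1.4572 -0.0149  0.5604]
[ 0.5982 -0.0348  0.1813] [ 0.369   0.2608 -0.4989  2.0863  0.411   0.4419 -0.4587] [-0.1746  0.457  -0.6462  1.7262  0.3084  1.0635 -0.6364] 17.2333 [-0.2964  0.2131 -2.0528] 0.013901028281565342
```

```bash
python3 - <<'E'
from h import *
np.set_printoptions(precision=4,suppress=True)
F=facerot().as_matrix(); c=np.array([.5966,-.0348,.103])
arm.reach(c+F@[.033,0,.012+.08],carrot(F,0))
arm.move_straight(c+F@[.033,0,.012+.03],max_speed=.1)
print(arm.read_tool_pos(),c+F@[.033,0,.042],arm.read_contact_force(),arm.read_time())
b=snap('side','s4.png'); a=snap('top','t4.png')
B=cv2.resize(b['color'][130:260,310:440,::-1],(520,520),interpolation=2);A=cv2.resize(a['color'][120:220,290:360,::-1],(280,400),interpolation=2)
cv2.imwrite('pics/m4.png',np.hstack([B,np.vstack([A,np.zeros((120,280,3),np.uint8)])]))
E
```

```text
[ 0.6101 -0.0345  0.1549] [ 0.6099 -0.0352  0.1547] [ 0.7148 -0.6997 -1.4025] 19.2333
```

View pics/m4.png

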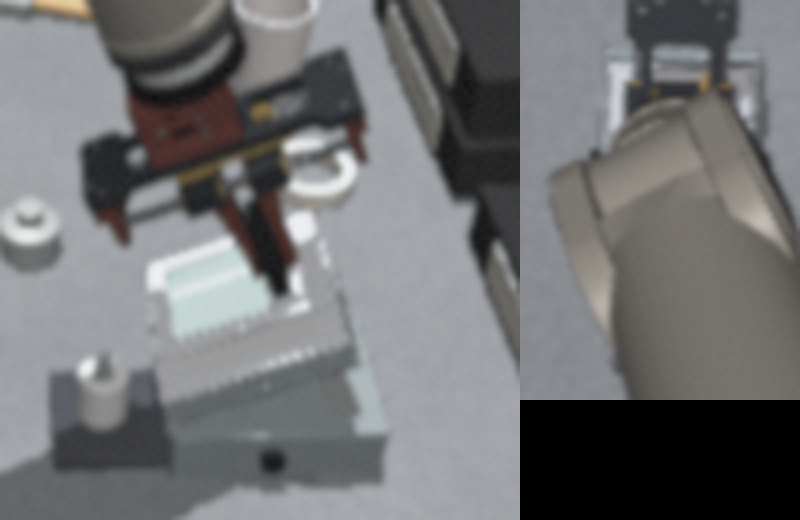

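The carrier hovers about 30 mm over the face, centred and parallel, and well clear of the sleeve. I'll press along the normal in steps.

```bash
python3 - <<'E'
from h import *
np.set_printoptions(precision=3,suppress=True)
F=facerot().as_matrix(); c=np.array([.5966,-.0348,.103]); n=F[:,2]
rd=lambda:(F.T@np.mean([arm.read_contact_force() for _ in range(1)],0),F.T@arm.read_torque())
arm.dwell(.3); f0,m0=rd(); print(f0,m0)
for d in [.022,.018,.015,.013,.011,.009,.007,.005,.003,.001,-.001]:
    arm.move_straight(c+F@[.033,0,d],max_speed=.04); arm.dwell(.15)
    f,m=rd(); tp=F.T@(arm.read_tool_pos()-c)
    print(d,f-f0,m-m0,tp,arm.read_gripper_width())
    if f[2]-f0[2]>5.5: break
print(arm.read_time())
E
```

```text
[-0.019  0.315 -2.026] [0.001 0.436 0.031]
0.022 [0.237 0.211 0.114] [ 0.016  0.038 -0.024] [0.033 0.    0.022] 0.01360568169450526
0.018 [-0.32  -0.01  -0.253] [-0.03   0.009 -0.031] [0.033 0.    0.018] 0.014010481989641542
0.015 [ 0.168 -0.359  2.111] [ 0.029 -0.214 -0.001] [0.033 0.    0.015] 0.01404006917515568
0.013 [ 1.05  -0.128  4.171] [-0.01  -0.337  0.022] [0.033 0.    0.013] 0.013879098070422308
0.011 [ 0.264 -0.554  5.226] [-0.044 -0.472 -0.011] [0.033 0.    0.011] 0.014252269545186033
0.009 [ 0.745 -0.788  6.828] [-0.038 -0.423 -0.083] [0.033 0.    0.009] 0.013944031275377949
22.4333
```

Force rises as the spring should, but the moment puts the centre of pressure near the upper edge, so the bed is slightly steeper than I estimated. I'll sweep the pitch and find where the moment balances.

```bash
python3 - <<'E'
from h import *
np.set_printoptions(precision=3,suppress=True)
F0=facerot().as_matrix(); c=np.array([.5966,-.0348,.103])
# carrier underside centre in present pose (F0 frame): TCP is at [.03,0,.0127] in carrier
cc=c+F0@np.array([.003,0,.009-.0127])
def rd(k=4):
    L=[]
    for _ in range(k): arm.dwell(.05); L.append(np.r_[arm.read_contact_force(),arm.read_torque()])
    return np.mean(L,0)
for th in(.414,.424,.434,.444,.454,.464):
    F=(R.from_euler('z',YAW)*R.from_euler('y',-th)).as_matrix()
    arm.move_straight(cc+F@[.03,0,.0127],carrot(F,0),max_speed=.03)
    m=rd(); f=F.T@m[:3]-[0,.3,-2.03]; t=F.T@m[3:]-[0,.436,.03]
    print(th,f,t)
    if t[1]>.1: break
snap('side','s5.png'); print(arm.read_time())
E
```

```text
0.414 [ 0.194 -0.443  8.119] [-0.022 -0.396 -0.   ]
0.424 [ 1.81  -0.649  7.979] [-0.004  0.091 -0.025]
0.434 [ 1.45  -0.649  8.271] [-0.013  0.151  0.011]
23.8333
```

```bash
python3 - <<'E'
from h import *
np.set_printoptions(precision=3,suppress=True)
F0=facerot().as_matrix(); c=np.array([.5966,-.0348,.103]); cc=c+F0@np.array([.003,0,.009-.0127])
F=(R.from_euler('z',YAW)*R.from_euler('y',-.423)).as_matrix()
arm.move_straight(cc+F@[.03,0,.0127],carrot(F,0),max_speed=.03); arm.dwell(.4)
print(F.T@arm.read_contact_force()-[0,.3,-2.03],F.T@arm.read_torque()-[0,.436,.03],arm.read_finger_force(),arm.read_gripper_width(),arm.read_time())
b=snap('side','s6.png')
C=np.array([(x,y,0) for x,y in((-.06,-.045),(-.06,.045),(.06,.045),(.06,-.045))]); print(proj(b,[cc+F@v for v in C]))
B=cv2.resize(b['color'][175:250,325:425,::-1],(800,600),interpolation=2); cv2.imwrite('pics/m6.png',B)
E
```

```text
[ 1.164 -0.146  8.82 ] [ 0.03   0.134 -0.006] 30.013385117053986 0.013676745153669461 24.4833
[[353.613 228.316]
 [350.651 205.587]
 [390.488 191.904]
 [396.268 214.432]]
```

View pics/m6.png

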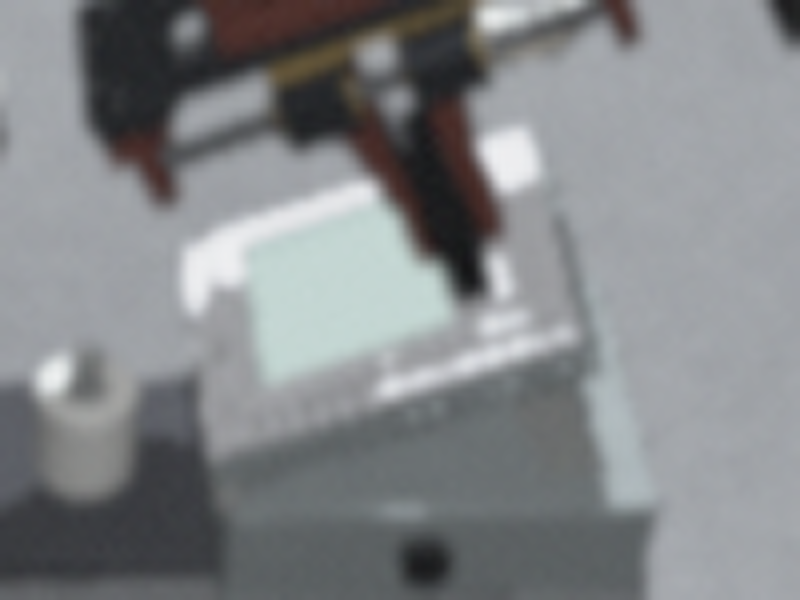

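The carrier lies flush and centred on the face, handle up at crop (460,280). The sleeve stands free on the pin at (85,420). The push is about 8.5 N, roughly 6 mm in. Handing in.

```bash
python3 -c "
from station import arm
print(arm.finish_job())"
```

```text
the job is handed in; nothing more can be done
None
```

The job is handed in, though no verdict came back: the sleeve is on the pin down to the foot and let go, and the carrier is gripped and held flush on the sprung face with about 8.8 N, which is roughly 6 to 7 mm of travel.

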